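Pull the short circuit card from the rack and stand it in the carton

TASK

Three circuit cards stand on edge in the slotted black rack. Draw the short one up out of its slot by its top edge and lower it, bottom edge down, into the open narrow cardboard carton until it stands on the carton's floor before you let go of it. Leave the two long cards where they are in the rack, and leave the carton standing upright.

Things in the scene. Friction and masses are not known exactly. Their poses are not given: they have to be found in the camera images.
- card_short: SHORT card on edge in a rack slot, loose, may lean a few degrees: green board 90 mm long, 4 thick; along its whole top edge a grey grip bar 10 thick, 104 to 118 mm above the bottom edge; about 0.1 kg. Components stand 6 mm off its +y face, 45 to 82 mm up. Origin: centre of bottom edge; x along its length, y through its thickness, z up. In any used slot; rack on either side of the table.
- card_long_a: One of two like LONG cards, to stay in the rack: as card_short but 140 mm long; same origin and axes. Rack: fixed, black, 190 mm across its slots, 180 along them, floor 8 mm thick, four slots 50 mm apart, 6 wide and 40 deep, tops 48 mm above the table; one slot is empty. The grip bars of neighbours are 40 mm or more apart.
- card_long_b: One of two like LONG cards, to stay in the rack: as card_short but 140 mm long; same origin and axes. 
- carton: Open-topped narrow carton of brown cardboard, loose on the table, 150 x 54 mm outside and 75 mm high, walls and floor 4 mm thick (142 x 46 mm inside), about 0.35 kg. Origin: centre of its underside, on the table; x along its long side, y across its narrow width, z up. A card put in it stands up out of it by about 45 mm and may lean on its wall.

How it is judged:
On the way, in this order (a step that is already met when the one before it is completed fails the run):
1. the short card is drawn up clear of its slot (height (world z) of card_short above 0.065 m), for 0.1 s.
2. the short card is lowered inside the carton to within 25 mm of its floor while still held (x of card_short in the frame of carton between -0.05 and 0.05 m and y of card_short in the frame of carton between -0.03 and 0.03 m and z of card_short in the frame of carton below 0.029 m and contact force between card_short and the fingers above 0.5 N), for 0.1 s.
At the end, for the whole second after the job is handed in: The short card stands on the carton's floor (bottom edge's centre within 50 mm along and 30 mm across of the carton's centre, at most 11 mm above the floor, leaning up to 40 degrees), released and still; carton upright within 8 degrees; long cards within 20 mm of their starts (x of card_short in the frame of carton between -0.05 and 0.05 m and y of card_short in the frame of carton between -0.03 and 0.03 m and z of card_short in the frame of carton between -0.003 and 0.015 m and angle between card_short's own z axis and vertical below 0.7 rad and linear speed of card_short below 0.03 m/s and angle between carton's own z axis and vertical below 0.15 rad and distance of each of card_long_a, card_long_b from where it was at the start of the episode below 0.02 m); the robot touches nothing.
It fails at once if a long card is pulled or pushed more than 30 mm out of its place in the rack (distance of any of card_long_a, card_long_b from where it was at the start of the episode above 0.03 m).
It also fails if it takes over 42 s, if anything falls off the work surface, if the arm or the gripper's body presses on something with over 40 N, if the wrist force passes 120 N, or if a joint passes its speed limit or range.

ROBOT

A 7-joint arm with a two-finger parallel gripper is mounted at the origin on the work surface. World frame = base frame: x ahead of the robot, y to its left, z up, the work surface at z = 0. Lengths are in m, angles in rad, forces in N, time in s.
With the tool pointing down it reaches from about 0.425 to 0.925 m from the base axis. Payload 6.8 kg.
Tool frame: the origin (TCP) lies midway between the tips of the shut fingers; the grasp point (between the pads) lies bot.grip_point_offset behind it (bot.grip_point_offset is the distance from the TCP to the grasp point, in m); z points along the fingers, y is the line along which they close (so a half turn about z gives the same grasp; the last joint's range is limited). The gripper opens to 85 mm and grips with 20 to 120 N. Pads are 22 mm wide; open, the fingers measure 114 mm over their backs; the gripper's body (76 mm by 85 mm) begins 54 mm behind the grasp point. The pads swing forward as they close: fully open they stand 13 mm farther back than shut.
Start: joints at [1.124, 0.477, 0.022, 1.555, -0.011, 1.109, -0.083], TCP at [0.224, -0.637, 0.231] pointing down, gripper open.
Joint ranges: [-2.96, 2.96], [-0.34, 2.1], [-1.41, 1.46], [0.24, 2.44], [-1.37, 4.51], [0.17, 1.92], [-2.96, 2.96]. Speed limits (rad/s): [2.39, 2.39, 3.14, 3.14, 3.14, 3.14, 3.14].

INTERFACE

Orientations are given as a unit quaternion [w, x, y, z].
In Python, from station import get_obs, cams, job, bot gives the robot as it stands.
- The arm moves only by the tool arm_command, never from a script. Its argument "rows" is a list that holds one entry, the list of rows, each a list of 5 numbers: the finger opening in mm, from 0 to 85.4, then the shift along the world's x, y, z in units of 60 mm (1.0 is 60 mm), then the turn about the world's z in units of 0.08 rad (1.0 is 0.08 rad). In form: [[[grip, x, y, z, turn], ...]]. A call has exactly 10 rows; each row shifts and turns the commanded pose from where the row before left it; what a row does not reach is not made up. A row lasts 1/8 s, in which the tool goes at most 62.5 mm and 10.7 degrees, less where a joint would pass 70% of its speed; a pose out of reach is approached as far as the arm can. A call with a number of a shift or a turn outside -1 to 1 is refused whole. A call with a gripper value outside its range is refused whole. The fingers move at their own pace and stop on an object; "newtons" is the grip in N (left out, the last holds). Time passes only in rows, so rows that do not move let the fingers close, or fill a call up. It gives the time, the measured TCP pose, the force, the opening and the grip force at its end, in the units of the state.
- get_obs(): the state, without advancing time (a new reading comes with each control period).
- cams.read_camera(name): name is "side" or "top"; returns the picture (480x640x3 uint8, red, green, blue); there is no depth.
- cams.camera_params(name): a dict with "K" (3x3 intrinsics, pixels), "extrinsics" (4x4, takes a point from camera to world coordinates). Camera axes: x right, y down, z forward; pixel columns grow to the right and rows downward; lengths in m; the calibration is good to about 2 mm. A picture is of the moment at which its call begins. camera_params takes no time and is no camera call.
- job.hand_in(): hands the job in; it is judged then, once.
The state is a dict: "t": time; "q": joint angles; "joint_vel": joint speeds; "joint_torque": joint torques, N m; "eef_pos": TCP position; "tool_rot": TCP orientation; "contact_force": force on the tool from outside, world axes, zero at the start; "torque": the same for the moment, N m; "gripper_width": opening from 0.0 (shut) to 1.0 (fully open); "grasp_force": force on a finger pad.
Only numpy, scipy, OpenCV 4.12 (cv2) and the standard library are available. Lean on these libraries where they do the work, as an engineer would, in place of code of your own. Each camera call takes 0.05 s, during which the arm holds its last target. There are 200 camera calls.

## Working session

There is one attempt and no reset: what is moved stays moved. The work goes in short steps, Python scripts to look and compute and a tool call to move; the robot and the scene stay as the last step left them, time stands still between calls to the robot, and variables do not carry over. Pictures are saved under pics/ and viewed, at most 10 in all, crops included, and the job is handed in when it is done.

Besides the shell and the picture viewer there is one more tool, called as name(argument=value, ...), one argument or row to a line, values as JSON. arm_command: Moves the arm, as the interface text tells. Its arguments: {"type":"object","properties":{"rows":{"type":"array"},"newtons":{"type":"number"}},"required":["rows"]}

```bash
mkdir -p pics
python3 - <<'E'
from station import get_obs,cams,bot
import cv2
o=get_obs();print({k:o[k] for k in('t','eef_pos','tool_rot','gripper_width')},bot.grip_point_offset)
for n in('top','side'):
    cv2.imwrite(f'pics/{n}0.png',cams.read_camera(n)[:,:,::-1]);p=cams.camera_params(n);print(p['K'],p['extrinsics'])
E
```

```text
{'t': 0.0, 'eef_pos': array([ 0.22416545, -0.63605275,  0.23031861]), 'tool_rot': array([-8.96933346e-04,  9.85680487e-01,  1.68621257e-01, -2.10108885e-04]), 'gripper_width': 1.000217040119687} 0.0187
[[559.996707     0.         312.42005122]
 [  0.         559.996707   237.90504358]
 [  0.           0.           1.        ]] [[ 0.01725767 -0.99235891  0.1221719   0.42224055]
 [-0.99968731 -0.0149141   0.02007124 -0.02316374]
 [-0.01809579 -0.12248009 -0.99230599  1.01964797]
 [ 0.          0.          0.          1.        ]]
[[438.52019807   0.         322.93522807]
 [  0.         438.52019807 237.83584907]
 [  0.           0.           1.        ]] [[-0.2996965  -0.7457021   0.59507175  0.12661511]
 [-0.95401969  0.2377345  -0.18256159  0.11586506]
 [-0.00533252 -0.62242323 -0.78266269  0.59831409]
 [ 0.          0.          0.          1.        ]]
```

View pics/top0.png

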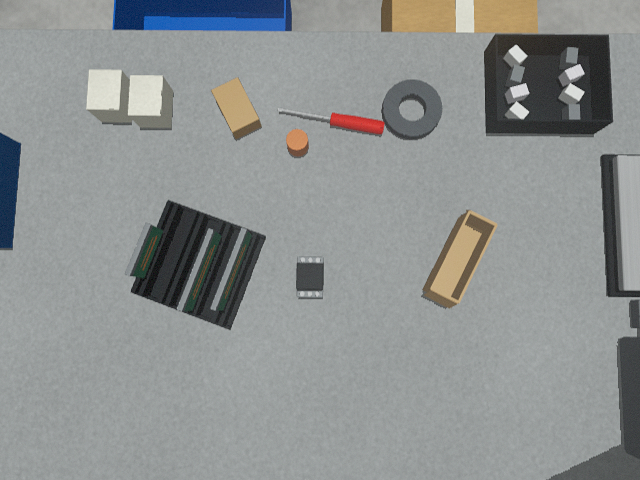

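View pics/side0.png

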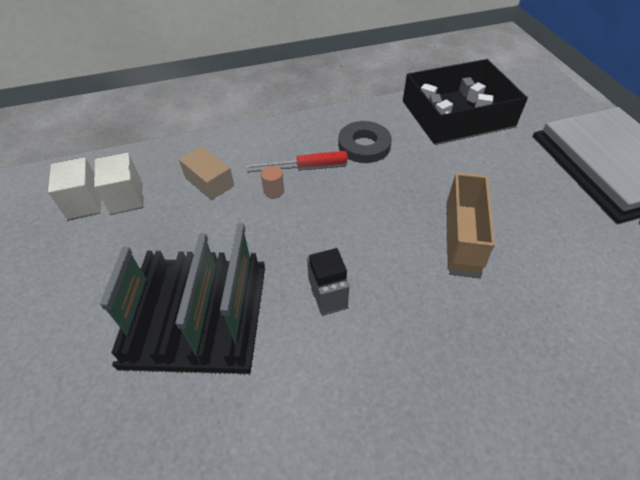

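The short card is the leftmost in the rack (bar near (145,250) in top, (125,275) in side). The carton is near (460,258) in top. I'll enlarge both for exact corners.

Run:
```python
import cv2,numpy as np
t=cv2.imread('pics/top0.png');s=cv2.imread('pics/side0.png')
f=lambda i,x,y,w,h:cv2.resize(i[y:y+h,x:x+w],(400,300),interpolation=cv2.INTER_CUBIC)
cv2.imwrite('pics/m1.png',np.vstack([np.hstack([f(t,110,195,160,120),f(t,380,200,160,120)]),np.hstack([f(s,80,235,160,120),f(s,390,165,160,120)])]))
```

```text
(no output)
```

View pics/m1.png

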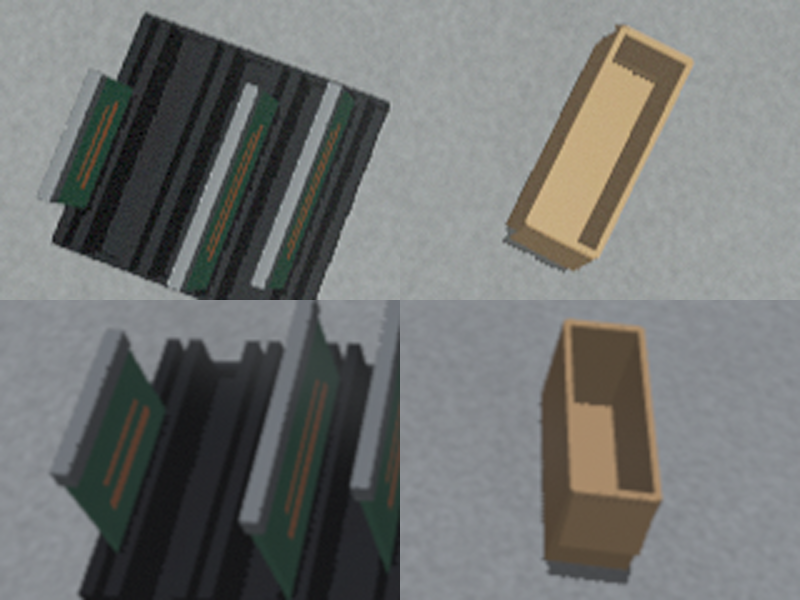

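The zoomed view (2.5x) shows the card's bar in top at about (149,223)-(126,274) and the carton rim corners in top at about (469,211), (497,224), (459,303), (431,290). Now converting these to world coordinates.

```bash
cat > h.py <<'E'
import numpy as np
from station import cams
def ray(n,px,z):
    p=cams.camera_params(n);E=p['extrinsics'];px=np.atleast_2d(px)
    d=np.c_[px,np.ones(len(px))]@np.linalg.inv(p['K']).T@E[:3,:3].T
    return E[:3,3]+d*((z-E[2,3])/d[:,2])[:,None]
def proj(n,P):
    p=cams.camera_params(n);E=p['extrinsics'];c=(np.atleast_2d(P)-E[:3,3])@E[:3,:3]@p['K'].T
    return c[:,:2]/c[:,2:]
E
python3 - <<'E'
from h import *
np.set_printoptions(precision=4,suppress=True)
T=lambda a:np.array(a)/2.5+[110,195]
C=lambda a:(np.array(a)-[400,0])/2.5+[380,200]
S=lambda a:(np.array(a)-[0,300])/2.5+[80,235]
D=lambda a:(np.array(a)-[400,300])/2.5+[390,165]
def rep(n,P):
    P=P[:,:2];e=np.diff(np.r_[P,P[:1]],axis=0)
    print(n,P.round(4).tolist(),'c',P.mean(0),'len',np.hypot(*e.T),'ang',np.arctan2(e[:,1],e[:,0]))
rep('carton top',ray('top',C([(622,27),(693,62),(597,259),(527,225)]),.075))
rep('carton side',ray('side',D([(565,321),(643,328),(661,498),(569,491)]),.075))
r=ray('top',np.r_[T([(145,12),(390,103)]),[[230,328]],T([(52,243)])],.048);rep('rack',r)
rep('bar top ',ray('top',T([(96,70),(38,198)]),.126))
rep('bar side',ray('side',S([(108,330),(53,475)]),.126))
E
```

```text
carton top [[0.589, -0.2693], [0.5656, -0.3168], [0.4318, -0.2501], [0.4537, -0.2038]] c [ 0.51 -0.26] len [0.0529 0.1495 0.0512 0.1504] ang [-2.0283  2.6791  1.1306 -0.451 ]
carton side [[0.5902, -0.2671], [0.5677, -0.3145], [0.4345, -0.2481], [0.4561, -0.1981]] c [ 0.5121 -0.257 ] len [0.0525 0.1488 0.0545 0.1508] ang [-2.0134  2.6793  1.164  -0.4751]
rack [[0.606, 0.2536], [0.5437, 0.0779], [0.3837, 0.1355], [0.4421, 0.3105]] c [0.4939 0.1944] len [0.1864 0.17   0.1845 0.1736] ang [-1.912   2.7958  1.2491 -0.3344]
bar top  [[0.5526, 0.2614], [0.4691, 0.2944]] c [0.5108 0.2779] len [0.0899 0.0899] ang [ 2.7654 -0.3762]
bar side [[0.5529, 0.2689], [0.4679, 0.2973]] c [0.5104 0.2831] len [0.0897 0.0897] ang [ 2.8189 -0.3227]
```

arm_command(
  rows=[
    [[85,0.7,0.9,0,-1],[85,0.7,0.9,0,-1],[85,0.7,0.9,0,-1],[85,0.7,0.9,0,-1],[85,0.7,0.9,0,-1],[85,0.7,0.9,0,-1],[85,0.7,0.9,0,-1],[85,0.7,0.9,0,-1],[85,0,0.9,0,-0.5],[85,0,0.9,0,0]],
  ],
  newtons=30,
)

```text
t: 1.35
eef_pos: [0.5313, -0.1319, 0.2308]
tool_rot: [0.0, 0.985, -0.17, -0.0]
contact_force: [-0.0, -1.2, 0.5]
gripper_width: 0.992
grasp_force: 0.0
```

arm_command(
  rows=[
    [[85,0,0.85,0,0],[85,0,0.85,0,0],[85,0,0.85,0,0],[85,0,0.85,0,0],[85,0,0.85,0,0],[85,0,0.85,0,0],[85,0,0.5,0,0],[85,0,0,0,0],[85,0,0,0,0],[85,0,0,0,0]],
  ],
)

```text
t: 2.6
eef_pos: [0.5316, 0.2003, 0.2312]
tool_rot: [0.0, 0.985, -0.171, -0.0]
contact_force: [0.1, -0.2, -0.8]
gripper_width: 0.993
grasp_force: 0.0
```

arm_command(
  rows=[
    [[85,-0.2,0.65,0,0],[85,-0.2,0.6,0,0],[85,0,0,0,0],[85,0,0,-0.4,0],[85,0,0,-0.4,0],[85,0,0,-0.3,0],[85,0,0,0,0],[85,0,0,0,0],[85,0,0,0,0],[85,0,0,0,0]],
  ],
)

```text
t: 3.85
eef_pos: [0.5076, 0.2773, 0.166]
tool_rot: [-0.0, 0.985, -0.17, 0.0]
contact_force: [0.5, -0.5, 0.5]
gripper_width: 0.996
grasp_force: 0.0
```

Run:
```python
from h import *
from station import get_obs
import cv2
print(get_obs()['eef_pos'])
f=lambda i,x,y,w,h:cv2.resize(i[y:y+h,x:x+w,::-1],(400,400),interpolation=cv2.INTER_CUBIC)
cv2.imwrite('pics/m2.png',np.hstack([f(cams.read_camera('top'),70,165,170,170),f(cams.read_camera('side'),50,200,170,170)]))
```

```text
[0.50764537 0.27727751 0.16598998]
```

View pics/m2.png

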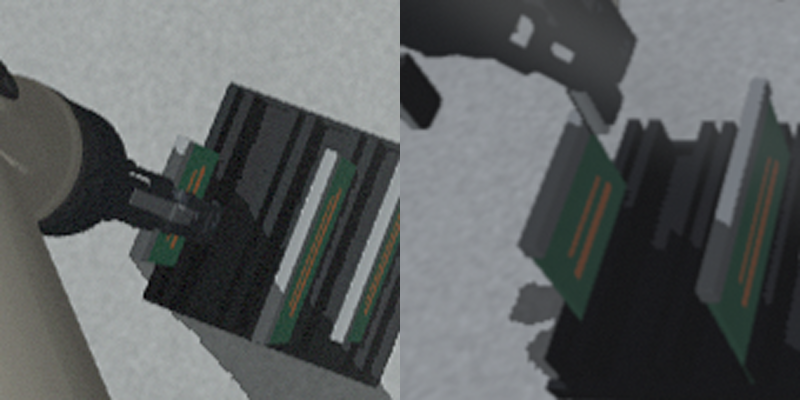

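The fingers straddle the bar: in the side view one is behind-left (420,95) and the other is at right (600,115). Descending and closing gently.

arm_command(
  rows=[
    [[85,0,0,-0.4,0],[85,0,0,-0.4,0],[85,0,0,-0.28,0],[85,0,0,0,0],[40,0,0,0,0],[20,0,0,0,0],[4,0,0,0,0],[4,0,0,0,0],[4,0,0,0,0],[4,0,0,0,0]],
  ],
)

```text
t: 5.2
eef_pos: [0.5077, 0.2776, 0.1009]
tool_rot: [-0.001, 0.986, -0.17, 0.0]
contact_force: [-0.3, 1.3, 2.3]
gripper_width: 0.112
grasp_force: 29.6
```

arm_command(
  rows=[
    [[4,0,0,0.2,0],[4,0,0,0.2,0],[4,0,0,0.2,0],[4,0,0,0.3,0],[4,0,0,0.4,0],[4,0,0,0.4,0],[4,0,0,0.4,0],[4,0,0,0.4,0],[4,0,0,0.4,0],[4,0,0,0.2,0]],
  ],
  newtons=40,
)

```text
t: 6.45
eef_pos: [0.5075, 0.2768, 0.2886]
tool_rot: [-0.0, 0.985, -0.17, 0.001]
contact_force: [0.3, 0.5, -0.9]
gripper_width: 0.112
grasp_force: 41.0
```

Run:
```python
from h import *
from station import get_obs
import cv2
o=get_obs();print(o['eef_pos'],o['grasp_force'],o['contact_force'])
f=lambda i:i[80:400,30:370,::-1]
cv2.imwrite('pics/m3.png',np.hstack([f(cams.read_camera('top')),f(cams.read_camera('side'))]))
```

```text
[0.50754885 0.27682637 0.28863084] 40.99973917007446 [ 0.29025054  0.47678507 -0.86148505]
```

View pics/m3.png

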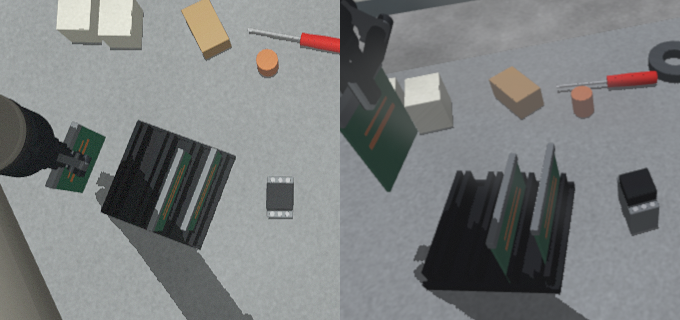

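The short card hangs straight in the fingers, well clear of the rack, and both long cards are in place. Carrying it to the carton.

arm_command(
  rows=[
    [[4,0,-0.4,0,0],[4,0,-0.8,0,-0.5],[4,0,-0.8,0,-0.5],[4,0,-0.8,0,-0.5],[4,0,-0.8,0,0],[4,0,-0.8,0,0],[4,0,-0.8,0,0],[4,0,-0.8,0,0],[4,0,-0.8,0,0],[4,0,-0.8,0,0]],
  ],
)

```text
t: 7.8
eef_pos: [0.5064, -0.1804, 0.2855]
tool_rot: [0.0, 0.974, -0.229, -0.001]
contact_force: [0.9, 0.2, -0.5]
gripper_width: 0.106
grasp_force: 41.0
```

arm_command(
  rows=[
    [[4,0,-0.7,0,0],[4,0,-0.4,0,0],[4,0,-0.2,0,0],[4,0,0,0,0],[4,0,0,-0.3,0],[4,0,0,-0.4,0],[4,0,0,-0.4,0],[4,0,0,-0.3,0],[4,0,0,0,0],[4,0,0,0,0]],
  ],
)

```text
t: 9.05
eef_pos: [0.5079, -0.2568, 0.2033]
tool_rot: [0.0, 0.974, -0.228, 0.001]
contact_force: [0.1, -0.4, -0.9]
gripper_width: 0.105
grasp_force: 41.0
```

Run:
```python
from h import *
from station import get_obs
import cv2
o=get_obs();print(o['eef_pos'],o['grasp_force'],o['contact_force'])
f=lambda i:cv2.resize(i[110:350,340:560,::-1],(400,436))
cv2.imwrite('pics/m4.png',np.hstack([f(cams.read_camera('top')),f(cams.read_camera('side'))]))
```

```text
[ 0.50794827 -0.25682474  0.20331323] 40.98598837852478 [ 0.1304014  -0.37001995 -0.94384231]
```

View pics/m4.png

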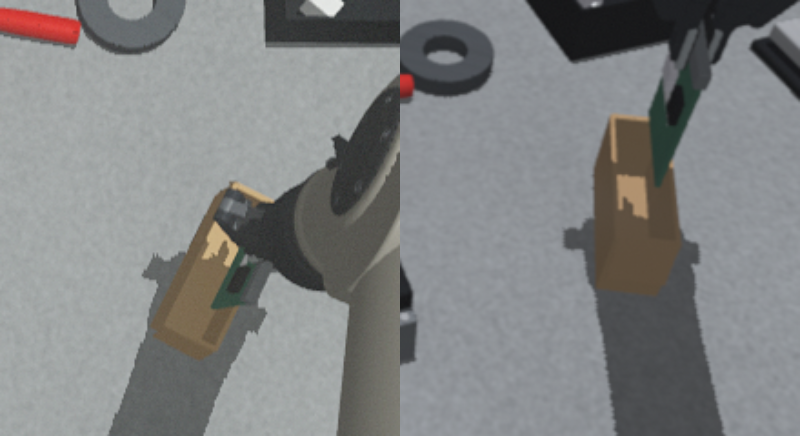

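Run:
```python
from h import *
for P in([.4677,-.2368,.11],[.5483,-.2768,.11]): print(proj('side',P),proj('top',P))
print(ray('side',[483,213],.11),ray('top',[456.6,279],.11))
```

```text
[[482.82627    214.71255693]] [[455.41525385 280.95441705]]
[[479.00274653 173.21336325]] [[479.37965708 231.83270476]]
[[ 0.47062579 -0.23879427  0.11      ]] [[ 0.47088242 -0.23874807  0.11      ]]
```

The lower card corner shows at (483,213) side and (457,279) top, within 3 mm of prediction, and the card is centred over the carton. Lowering.

arm_command(
  rows=[
    [[4,0,0,-0.2,0],[4,0,0,-0.2,0],[4,0,0,-0.2,0],[4,0,0,-0.2,0],[4,0,0,-0.2,0],[4,0,0,-0.2,0],[4,0,0,-0.2,0],[4,0,0,-0.2,0],[4,0,0,0,0],[4,0,0,0,0]],
  ],
)

```text
t: 10.4
eef_pos: [0.5076, -0.2571, 0.1067]
tool_rot: [0.0, 0.974, -0.229, 0.0]
contact_force: [0.2, 0.6, -1.1]
gripper_width: 0.11
grasp_force: 41.0
```

arm_command(
  rows=[
    [[4,0,0,-0.03,0],[4,0,0,-0.03,0],[4,0,0,-0.03,0],[4,0,0,0,0],[4,0,0,0,0],[4,0,0,0,0],[4,0,0,0,0],[4,0,0,0,0],[4,0,0,0,0],[4,0,0,0,0]],
  ],
)

```text
t: 11.65
eef_pos: [0.5073, -0.257, 0.1011]
tool_rot: [0.0, 0.974, -0.229, 0.0]
contact_force: [0.2, 0.3, -0.9]
gripper_width: 0.106
grasp_force: 41.0
```

arm_command(
  rows=[
    [[4,0,0,-0.02,0],[4,0,0,-0.02,0],[4,0,0,-0.02,0],[4,0,0,0,0],[4,0,0,0,0],[4,0,0,0,0],[4,0,0,0,0],[4,0,0,0,0],[4,0,0,0,0],[4,0,0,0,0]],
  ],
)

```text
t: 12.9
eef_pos: [0.5073, -0.257, 0.0975]
tool_rot: [0.0, 0.974, -0.229, 0.0]
contact_force: [-0.7, -0.2, -0.1]
gripper_width: 0.107
grasp_force: 41.0
```

arm_command(
  rows=[
    [[4,0,0,-0.02,0],[4,0,0,-0.02,0],[4,0,0,0,0],[4,0,0,0,0],[4,0,0,0,0],[4,0,0,0,0],[4,0,0,0,0],[4,0,0,0,0],[4,0,0,0,0],[4,0,0,0,0]],
  ],
)

```text
t: 14.15
eef_pos: [0.5077, -0.2572, 0.0969]
tool_rot: [0.0, 0.974, -0.229, 0.001]
contact_force: [-5.2, 2.3, 14.6]
gripper_width: 0.107
grasp_force: 43.2
```

Firm floor contact (about 15 N). Opening slowly.

arm_command(
  rows=[
    [[14,0,0,0.02,0],[20,0,0,0,0],[28,0,0,0,0],[36,0,0,0,0],[44,0,0,0,0],[52,0,0,0,0],[60,0,0,0,0],[70,0,0,0,0],[80,0,0,0,0],[85,0,0,0,0]],
  ],
  newtons=20,
)

```text
t: 15.4
eef_pos: [0.5073, -0.257, 0.0963]
tool_rot: [0.0, 0.974, -0.229, 0.0]
contact_force: [-0.2, -0.2, 0.4]
gripper_width: 0.994
grasp_force: 0.0
```

Run:
```python
from h import *
from station import get_obs
import cv2
o=get_obs();print(o['eef_pos'],o['gripper_width'],o['grasp_force'],o['contact_force'])
f=lambda i:cv2.resize(i[130:330,390:570,::-1],(400,444))
cv2.imwrite('pics/m5.png',np.hstack([f(cams.read_camera('top')),f(cams.read_camera('side'))]))
```

```text
[ 0.50729224 -0.25698666  0.09631943] 0.9938582131402489 0.0 [-0.21736636 -0.16284456  0.41858486]
```

View pics/m5.png

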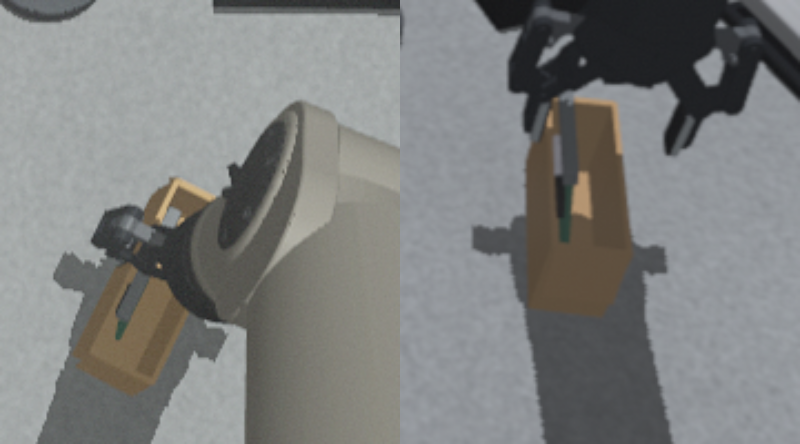

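The card stands in the carton leaning left toward its wall, clear of both fingers (side: left finger (540,125), bar (568,120)). Moving slightly away from the bar, then up.

arm_command(
  rows=[
    [[85,0.06,0.12,0,0],[85,0,0,0.1,0],[85,0,0,0.2,0],[85,0,0,0.3,0],[85,0,0,0.4,0],[85,0,0,0.5,0],[85,0,0,0.5,0],[85,0,0,0.5,0],[85,0,0,0.3,0],[85,0,0,0,0]],
  ],
)

```text
t: 16.75
eef_pos: [0.5118, -0.2504, 0.267]
tool_rot: [0.0, 0.973, -0.229, 0.002]
contact_force: [-0.7, -0.7, -0.1]
gripper_width: 0.998
grasp_force: 0.0
```

arm_command(
  rows=[
    [[85,0,0.5,0,0],[85,0,0.7,0,0],[85,0,0.7,0,0],[85,0,0.7,0,0],[85,0,0.5,0,0],[85,0,0,0,0],[85,0,0,0,0],[85,0,0,0,0],[85,0,0,0,0],[85,0,0,0,0]],
  ],
)

```text
t: 18.0
eef_pos: [0.5109, -0.0643, 0.2643]
tool_rot: [0.0, 0.973, -0.229, -0.0]
contact_force: [0.4, -0.4, -1.1]
gripper_width: 0.994
grasp_force: 0.0
```

Run:
```python
from h import *
from station import get_obs
import cv2
o=get_obs();print(o['t'],o['eef_pos'],o['gripper_width'],o['contact_force'])
f=lambda i:cv2.resize(i[100:360,100:560,::-1],(800,452))[:300 if 0 else 452]
a=cams.read_camera('top')[:,:,::-1];b=cams.read_camera('side')[:,:,::-1]
cv2.imwrite('pics/m6.png',np.hstack([cv2.resize(i,(400,300)) for i in(a,b)]) if 0 else np.vstack([np.hstack([cv2.resize(i,(400,300)) for i in(a,b)]),np.hstack([cv2.resize(i[150:330,400:560],(400,300)) for i in(a,b)])]))
```

```text
18.0 [ 0.51089377 -0.06428598  0.26427749] 0.9938577488550218 [ 0.35180493 -0.36246235 -1.05233085]
```

View pics/m6.png

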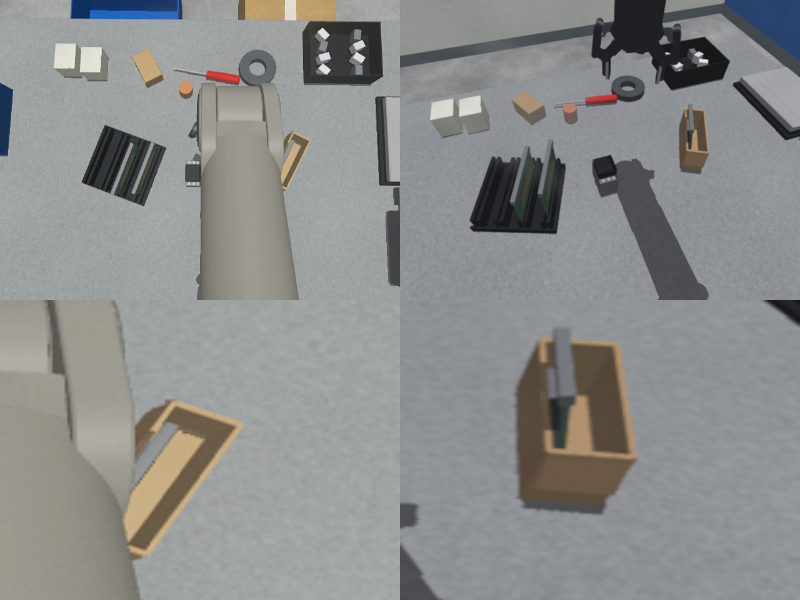

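The card stands in the upright carton, leaning on its left wall (bar at (563,365) in the lower right panel). The long cards are in the rack and the arm is clear.

```bash
python3 -c "
from station import job
print(job.hand_in())"
```

```text
the job is handed in; nothing more can be done
None
```

I drew the short card out of its slot, lowered it until it stood on the carton's floor, released it there and handed the job in at about 18 s; the last pictures show the carton upright and both long cards in their slots, but the hand-in returned no verdict.

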